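# Refill the laundry dispenser from behind the jar and the can

## Robot

A 6-joint arm with a two-finger parallel gripper is mounted at the origin on the work surface. World frame = base frame: x ahead of the robot, y to its left, z up, the work surface at z = 0. Lengths are in m, angles in rad, forces in N, time in s.
With the tool pointing down it reaches from about 0.325 to 0.9 m from the base axis. Payload 6.1 kg.
Tool frame: the origin (TCP) lies at the very end of the fingers, on their centre line; the grasp point (between the pads) lies behind it (ctrl.pinch_z is the z of the grasp point in the tool frame, in m); z points along the fingers, y is the line along which they close (so a half turn about z gives the same grasp; the last joint's range is limited). The gripper opens to 87 mm and grips with 3 to 60 N. Pads are 19 mm wide; open, the fingers measure 117 mm over their backs; the gripper's body (75 mm by 190 mm) begins 51 mm behind the grasp point.
Start: joints at [1.12, 0.22, 1.526, -0, 1.395, -0.126], TCP at [0.199, 0.592, 0.223] pointing down, gripper open.
Joint ranges: [-2.98, 2.98], [-0.91, 2.08], [0.09, 2.57], [-1.24, 4.39], [0.2, 2.65], [-2.68, 2.68]. Speed limits (rad/s): [2.57, 2.57, 3.01, 3.14, 3.14, 3.14].

## Interface

Orientations are given as a unit quaternion [x, y, z, w].
In Python, from plant import ctrl, vision, get_state gives the robot as it stands (ctrl), with the cameras (vision) and the readings as plain functions.
- The arm moves only by the shell command python3 nudge.py 'ROWS' [OPENING] [FORCE]. ROWS is rows parted by semicolons, their numbers by spaces, 1 to 20 of them, each of 6 numbers: dx, dy, dz in m, then a rotation vector rx, ry, rz in rad; each row is the pose to reach, as a shift and turn from the pose commanded when the command began, along the tool's axes at that moment; what a row does not reach only later rows make up. A row lasts 1/12 s, in which the tool goes at most 0.0417 m and 0.125 rad, less where a joint would pass 70% of its speed; a pose out of reach is approached as far as the arm can. OPENING is the finger opening in m, set as the command begins (- or left out keeps the last). The fingers move at their own pace and stop on an object; FORCE is the grip in N (left out, the last holds). Time passes only in rows, so rows that do not move let the fingers close. It prints the time, the measured TCP pose, the force, the opening and the grip force at its end.
- get_state(): the state, without advancing time (a new reading comes with each control period).
- vision.capture(name): name is "scene" or "top" or "wrist"; returns the picture (480x640x3 uint8, red, green, blue); there is no depth.
- vision.get_calibration(name): a dict with "camera_matrix" (3x3 intrinsics, pixels), "world_to_cam" (4x4, takes a point from world to camera coordinates). Camera axes: x right, y down, z forward; pixel columns grow to the right and rows downward; lengths in m; the calibration is good to about 2 mm. A picture is of the moment at which its call begins: read the wrist's pose just before it. get_calibration takes no time and is no camera call; for the wrist camera it gives the pose at the moment of the call.
- ctrl.hand_in(): hands the job in; it is judged then, once.
The state is a dict: "time_s": time; "q": joint angles; "joint_vel": joint speeds; "joint_torque": joint torques, N m; "tcp_pos": TCP position; "tcp_rot": TCP orientation; "ft_force": force on the tool from outside, world axes, zero at the start; "torque": the same for the moment, N m; "width": finger opening in m; "gripper_force": force on a finger pad.
Only numpy, scipy, OpenCV 4.12 (cv2) and the standard library are available. Lean on these libraries where they do the work, as an engineer would, in place of code of your own. Each camera call takes 0.05 s, during which the arm holds its last target. There are 200 camera calls.

## Task

The white push dispenser is empty and its orange refill stands in the bamboo rack, behind the ribbed jar and the blue spray can. First stand the jar and the can aside on the red mat, leaving the refill where it is; then stand the refill upright in the dispenser's open well, and only after that put the jar and the can back in the rack, each upright and centred on the very dark brown coaster it came from. Do not tip any of the three over, and leave the black lint scraper and the steel key dish where they lie.

Things in the scene. Friction and masses are not known exactly. Their poses are not given: they have to be found in the camera images.
- jar: Loose ribbed green glass jar with a flat steel flip-top lid, about 0.3 kg. Round and upright: straight glass 58 mm in diameter and 112 mm high, the lid 55 mm in diameter above it, 132 mm high in all. Origin: centre of the underside; z up. Grip it around the upper glass, 90 to 100 mm above its underside.
- can: Loose blue spray-starch can with a yellow band and a white nozzle, about 0.25 kg. Round and upright: straight side 56 mm in diameter to 122 mm, nozzle 26 mm in diameter on top, 140 mm high in all. Origin: centre of the underside; z up. Grip it around the upper side, 95 to 110 mm above its underside.
- refill: Loose orange refill cartridge with a short white neck, about 0.2 kg. Round and upright: straight side 50 mm in diameter to 90 mm, neck 28 mm in diameter, 100 mm high in all. Origin: centre of the underside; z up. It starts on the grey disc at the back of the rack. Grip it 65 to 75 mm above its underside.
- rack: Fixed bamboo rack (open tray), 170 (x) by 190 (y) mm, walls 5 thick and 16 high, floor 5 mm above the counter. Origin: centre of its underside; x points to its back. Two flush dark brown coasters (72 mm discs) lie at (-34, 46) and (-34, -46) mm; the jar and the can start on them, either way round, within 3 mm of centre. A flush grey disc at (38, 0) mm is the refill's place.
- mat: Fixed flat red plastic mat, the side area, 120 (x) by 200 (y) mm and 4 mm thick, room for the jar and the can side by side along y. Origin: centre of its underside, on the counter; z up.
- dispenser: Fixed white plastic push dispenser on a steel foot, with a grey push paddle on its front (-x) and a column at its back; 88 mm high. Origin on the counter, straight below the centre of its well; z up. Nothing needs to be pressed.
- well (a point): Centre of the floor of the dispenser's square open-topped well, 58 mm above the counter. The well is 74 by 74 mm inside and 30 mm deep (rim 88 mm above the counter, walls 5 mm thick; the column behind it is 88 mm high too); axes as the dispenser's.
- scraper: Loose black silicone lint scraper lying flat, T-shaped, about 115 by 110 mm, 14 mm high. To be left alone. Origin: on its underside near the middle.
- dish: Loose round steel key dish, 100 mm in diameter, 22 mm high. To be left alone. Origin: centre of its underside.

How it is judged:
On the way, in this order (a step that is already met when the one before it is completed fails the run):
1. the jar and the can both stand released on the red mat, the refill still in its place in the rack (within 30 mm) (x of jar in the frame of mat between -0.06 and 0.06 m and y of jar in the frame of mat between -0.1 and 0.1 m and z of jar in the frame of mat between 0 and 0.009 m and angle between each of jar, can's own z axis and vertical below 0.12 rad and contact force between the fingers and jar below 0.3 N and linear speed of each of jar, can below 0.03 m/s and x of can in the frame of mat between -0.06 and 0.06 m and y of can in the frame of mat between -0.1 and 0.1 m and z of can in the frame of mat between 0 and 0.009 m and contact force between the fingers and can below 0.3 N and distance of refill from where it was at the start of the episode below 0.03 m), for 0.2 s.
2. the refill stands released in the dispenser's well while the jar and the can still stand on the mat (horizontal distance between refill and well below 0.019 m and z of refill in the frame of well between -0.004 and 0.005 m and angle between each of refill, jar, can's own z axis and vertical below 0.12 rad and contact force between the fingers and refill below 0.3 N and linear speed of each of refill, jar, can below 0.03 m/s and x of jar in the frame of mat between -0.06 and 0.06 m and y of jar in the frame of mat between -0.1 and 0.1 m and z of jar in the frame of mat between 0 and 0.009 m and contact force between the fingers and jar below 0.3 N and x of can in the frame of mat between -0.06 and 0.06 m and y of can in the frame of mat between -0.1 and 0.1 m and z of can in the frame of mat between 0 and 0.009 m and contact force between the fingers and can below 0.3 N), for 0.2 s.
At the end, for the whole second after the job is handed in: The refill stands upright on the floor of the dispenser's well; the jar and the can each stand upright within 15 mm of where they started, on their own coasters in the rack; all released and at rest (horizontal distance between refill and well below 0.019 m and z of refill in the frame of well between -0.004 and 0.005 m and angle between each of refill, jar, can's own z axis and vertical below 0.12 rad and contact force between the fingers and refill below 0.3 N and linear speed of each of refill, jar, can below 0.03 m/s and distance of each of jar, can from where it was at the start of the episode below 0.015 m and contact force between the fingers and jar below 0.3 N and contact force between the fingers and can below 0.3 N); the robot touches nothing.
It fails at once if the jar, the can or the refill is tipped over (leans more than 1 rad) (angle between any of jar, can, refill's own z axis and vertical above 1 rad).
It fails at once if the lint scraper or the key dish is moved by more than 30 mm (distance of any of scraper, dish from where it was at the start of the episode above 0.03 m).
It also fails if it takes over 128 s, if anything falls off the work surface, if the arm or the gripper's body presses on something with over 40 N, if the wrist force passes 120 N, or if a joint passes its speed limit or range.

## Working session

There is one attempt and no reset: what is moved stays moved. The work goes in short steps, Python scripts to look and compute and a shell command to move; the robot and the scene stay as the last step left them, time stands still between calls to the robot, and variables do not carry over. Pictures are saved under pics/ and viewed, at most 14 in all, crops included, and the job is handed in when it is done.

```bash
ls; mkdir -p pics
python3 - <<'E'
from plant import ctrl, vision, get_state
import cv2
s=get_state();print({k:(s[k]) for k in('time_s','tcp_pos','tcp_rot','width')},ctrl.pinch_z)
for n in("top","scene"):
    im=vision.capture(n);cv2.imwrite(f"pics/{n}0.png",im[:,:,::-1])
    c=vision.get_calibration(n);print(n,c)
E
```

```text
nudge.py
pics
plant.py
{'time_s': 0.0, 'tcp_pos': array([0.1991945 , 0.59177476, 0.2214554 ]), 'tcp_rot': array([ 1.61691921e-01,  9.86840826e-01, -9.15110856e-04, -2.61946878e-04]), 'width': 0.08693634367611386} -0.0187
top {'camera_matrix': array([[579.33825325,   0.        , 328.20796665],
       [  0.        , 579.33825325, 232.30669988],
       [  0.        ,   0.        ,   1.        ]]), 'world_to_cam': array([[ 0.01327407, -0.99967232,  0.02188726, -0.02855538],
       [-0.9961575 , -0.01511613, -0.0862655 ,  0.53838959],
       [ 0.08656809, -0.02065806, -0.99603173,  1.32835673],
       [ 0.        ,  0.        ,  0.        ,  1.        ]])}
scene {'camera_matrix': array([[483.44867381,   0.        , 323.58142932],
       [  0.        , 483.44867381, 232.82296589],
       [  0.        ,   0.        ,   1.        ]]), 'world_to_cam': array([[-0.37538282,  0.92684172, -0.00722252,  0.19185575],
       [ 0.78662092,  0.31445087, -0.53136445, -0.38569764],
       [-0.49021961, -0.20514647, -0.84711254,  1.20967683],
       [ 0.        ,  0.        ,  0.        ,  1.        ]])}
```

View pics/top0.png

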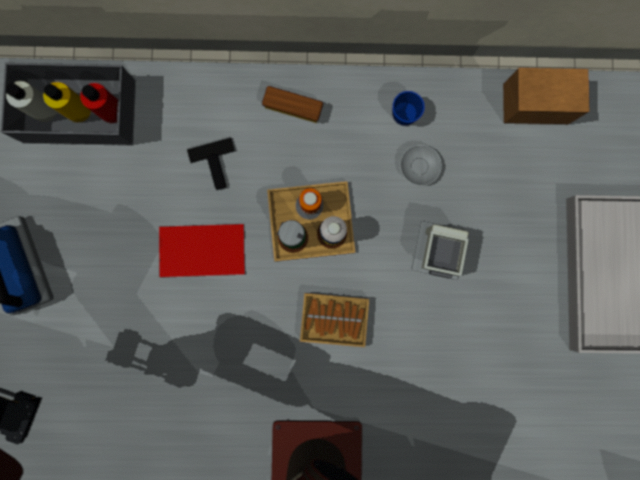

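View pics/scene0.png

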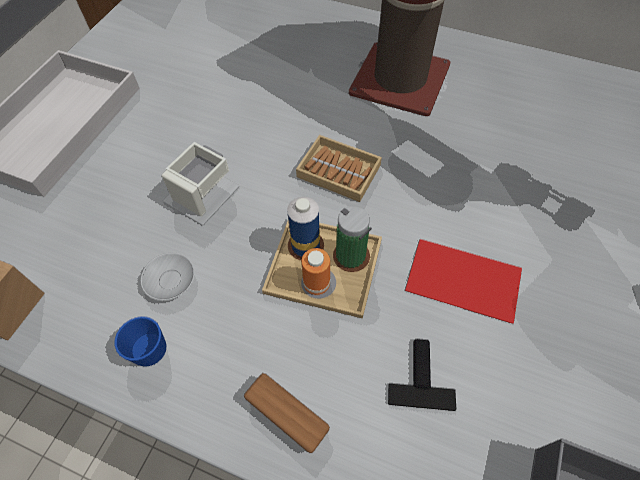

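The top view shows the mat at (202,250), jar (292,234), can (333,232), refill (311,200) and dispenser well (447,250). Next I turn these into world positions.

```bash
cat > h.py <<'E'
import numpy as np, cv2
from plant import ctrl, vision, get_state
from scipy.spatial.transform import Rotation as R
def ray(cal,uv,z):
    T=np.array(cal["world_to_cam"]);K=np.array(cal["camera_matrix"])
    d=T[:3,:3].T@np.linalg.solve(K,[uv[0],uv[1],1.]);o=-T[:3,:3].T@T[:3,3]
    return o+d*(z-o[2])/d[2]
def proj(cal,p):
    q=cal["camera_matrix"]@(np.array(cal["world_to_cam"])@np.r_[p,1])[:3];return q[:2]/q[2]
def delta(x,y,z):   # shift in tool axes to reach TCP target
    s=get_state();print("delta",np.round(R.from_quat(s["tcp_rot"]).inv().apply(np.array([x,y,z])-s["tcp_pos"]),4),"t",round(s["time_s"],2))
def blob(im,lo,hi,amin=30):
    m=cv2.inRange(cv2.cvtColor(im,cv2.COLOR_RGB2HSV),np.array(lo),np.array(hi))
    cs=cv2.findContours(m,cv2.RETR_EXTERNAL,cv2.CHAIN_APPROX_NONE)[0]
    return sorted([c for c in cs if cv2.contourArea(c)>amin],key=cv2.contourArea,reverse=True)
E
python3 - <<'E'
from h import *
for n in("top","scene"):
    im=cv2.imread(f"pics/{n}0.png")[:,:,::-1].copy();c=vision.get_calibration(n)
    for nm,lo,hi,z in(("mat",(0,200,120),(4,255,255),.004),("orange",(6,190,120),(16,255,255),.05),("bamboo",(10,70,100),(25,190,255),.016),("blue",(105,120,40),(125,255,255),.08),("green",(60,80,20),(90,255,255),.08)):
        for b in blob(im,lo,hi,60)[:3]:
            r=cv2.minAreaRect(b);print(n,nm,np.round(r[0]),np.round(r[1]),round(r[2]),[np.round(ray(c,p,z)[:2],3).tolist() for p in ([r[0]] if nm in("orange","blue","green") else [r[0],*cv2.boxPoints(r)])])
c=vision.get_calibration("top")
for nm,uv,z in(("jar",(292,233),.137),("can",(333,230),.145),("ref",(311,199),.105),("well",(446,250),.088)):print(nm,ray(c,uv,z)[:2].round(3))
c=vision.get_calibration("scene")
for nm,uv,z in(("can",(303,204),.145),("ref",(316,257),.105),("well",(195,170),.088)):print(nm,ray(c,uv,z)[:2].round(3))
E
```

```text
top mat [201. 250.] [49. 84.] 88 [[0.494, 0.276], [0.547, 0.379], [0.556, 0.181], [0.441, 0.175], [0.432, 0.37]]
top mat [ 92. 103.] [24. 10.] 12 [[0.843, 0.549], [0.837, 0.579], [0.861, 0.575], [0.85, 0.519], [0.826, 0.523]]
top orange [310. 198.] [21. 20.] 90 [[0.614, 0.023]]
top bamboo [311. 221.] [72. 82.] 84 [[0.566, 0.02], [0.64, 0.126], [0.663, -0.066], [0.493, -0.085], [0.47, 0.105]]
top bamboo [334. 320.] [66. 49.] 5 [[0.336, -0.038], [0.286, 0.042], [0.398, 0.035], [0.387, -0.118], [0.275, -0.109]]
top bamboo [553.  89.] [71. 43.] 1 [[0.896, -0.56], [0.842, -0.472], [0.95, -0.476], [0.951, -0.649], [0.842, -0.644]]
top blue [ 10. 265.] [78. 24.] 70 [[0.451, 0.678]]
top blue [407. 107.] [31. 33.] 45 [[0.823, -0.195]]
top blue [  9. 309.] [16.  7.] 11 [[0.356, 0.675]]
scene bamboo [321. 264.] [104.  81.] 13 [[0.569, 0.019], [0.662, -0.062], [0.491, -0.103], [0.469, 0.105], [0.637, 0.126]]
scene bamboo [339. 165.] [75. 48.] 24 [[0.329, -0.038], [0.381, -0.118], [0.248, -0.129], [0.277, 0.044], [0.402, 0.044]]
scene bamboo [287. 412.] [89. 33.] 39 [[0.837, 0.069], [0.843, -0.009], [0.793, 0.004], [0.832, 0.144], [0.878, 0.128]]
scene blue [140. 341.] [48. 50.] 90 [[0.836, -0.183]]
scene blue [305. 229.] [27. 30.] 82 [[0.545, -0.022]]
scene green [350. 247.] [32. 40.] 7 [[0.549, 0.067]]
jar [0.526 0.059]
can [ 0.533 -0.028]
ref [0.605 0.02 ]
well [ 0.498 -0.282]
can [ 0.536 -0.027]
ref [0.604 0.024]
well [ 0.503 -0.274]
```

```bash
python3 -c "
from h import *
delta(.47,.03,.33)
c=vision.get_calibration('wrist');print(np.round(c['camera_matrix'],1),(-c['world_to_cam'][:3,:3].T@c['world_to_cam'][:3,3]),c['world_to_cam'][2,:3])"
```

```text
delta [-0.4359 -0.4462 -0.1078] t 0.1
[[429.4   0.  321.9]
 [  0.  429.4 239.7]
 [  0.    0.    1. ]] [0.11946429 0.61841129 0.38265803] [ 0.28648657 -0.09845992 -0.95301159]
```

```bash
T="look"; python3 nudge.py '0 0 -0.04 0 0 0;-0.436 -0.446 -0.108 0 0 0;-0.436 -0.446 -0.108 0 0 0;-0.436 -0.446 -0.108 0 0 0;-0.436 -0.446 -0.108 0 0 0;-0.436 -0.446 -0.108 0 0 0;-0.436 -0.446 -0.108 0 0 0;-0.436 -0.446 -0.108 0 0 0;-0.436 -0.446 -0.108 0 0 0;-0.436 -0.446 -0.108 0 0 0;-0.436 -0.446 -0.108 0 0 0;-0.436 -0.446 -0.108 0 0 0;-0.436 -0.446 -0.108 0 0 0;-0.436 -0.446 -0.108 0 0 0;-0.436 -0.446 -0.108 0 0 0;-0.436 -0.446 -0.108 0 0 0;-0.436 -0.446 -0.108 0 0 0;-0.436 -0.446 -0.108 0 0 0;-0.436 -0.446 -0.108 0 0 0;-0.436 -0.446 -0.108 0 0 0' 0.076
python3 - <<'E'
from h import *
s=get_state();print(s["tcp_pos"],s["q"])
c=vision.get_calibration("wrist");im=vision.capture("wrist");cv2.imwrite("pics/w1.png",im[:,:,::-1])
for nm,p in(("jar",(.527,.060,.137)),("can",(.536,-.028,.145)),("ref",(.605,.023,.105))):print(nm,proj(c,p))
E
```

```text
time_s: 1.77
tcp_pos: [0.4697, 0.0316, 0.3301]
tcp_rot: [0.161, 0.987, 0.0, -0.0]
ft_force: [-0.3, 0.0, -0.3]
width: 0.0759
gripper_force: 0.0
[0.46973433 0.03164142 0.3301223 ] [-1.00829514e-01 -2.05946958e-01  1.75634525e+00  4.77502919e-04
  1.59213249e+00 -1.34802632e+00]
jar [373.91790158 258.06158732]
can [282.47233303 299.9921662 ]
ref [356.99199924 327.09199873]
```

View pics/w1.png

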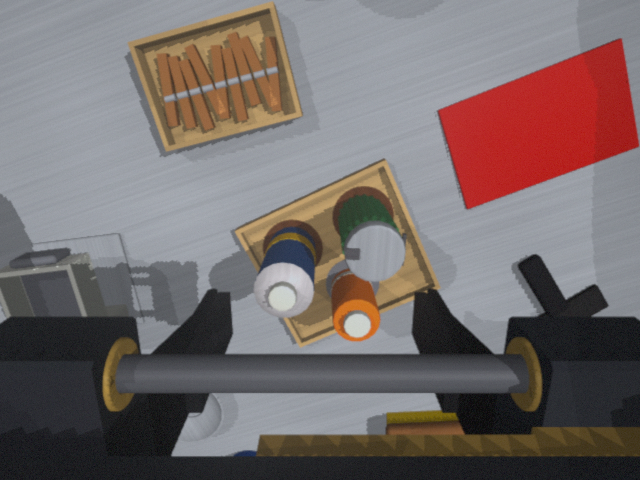

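The wrist view shows the jar lid centred at (372,250), the can nozzle at (282,298), the refill neck at (357,325) and mat corners at (438,110), (620,40) and (467,208).

Run:
```python
from h import *
c=vision.get_calibration("wrist")
for nm,uv,z in(("jar",(372.5,249.5),.137),("can",(282,297.5),.145),("ref",(357,325),.105),("m1",(438,110),.004),("m2",(620,40),.004),("m3",(467,208),.004),("rA",(235,232),.016),("rB",(385,161),.016),("rC",(437,287),.016),("rD",(301,345),.016)):print(nm,ray(c,uv,z).round(4))
delta(.525,.061,.23)
```

```text
jar [0.5191 0.0613 0.137 ]
can [ 0.5338 -0.0273  0.145 ]
ref [0.6029 0.024  0.105 ]
m1 [0.4365 0.1756 0.004 ]
m2 [0.4287 0.3714 0.004 ]
m3 [0.5536 0.1813 0.004 ]
rA [ 0.4922 -0.082   0.016 ]
rB [0.4691 0.1046 0.016 ]
rC [0.6336 0.1225 0.016 ]
rD [ 0.6565 -0.059   0.016 ]
delta [-0.0432  0.0451  0.1002] t 1.82
```

```bash
python3 nudge.py '-0.042 0.045 0.05 0 0 0;-0.042 0.045 0.1 0 0 0;-0.042 0.045 0.14 0 0 0;-0.042 0.045 0.16 0 0 0;-0.042 0.045 0.16 0 0 0;-0.042 0.045 0.18 0 0 0;-0.042 0.045 0.2 0 0 0;-0.042 0.045 0.22 0 0 0;-0.042 0.045 0.235 0 0 0;-0.042 0.045 0.249 0 0 0;-0.042 0.045 0.249 0 0 0;-0.042 0.045 0.249 0 0 0'
python3 - <<'E'
from h import *
im=vision.capture("scene");cv2.imwrite("pics/s2.png",cv2.resize(im[120:360,180:500,::-1],None,fx=2,fy=2))
E
```

```text
time_s: 2.82
tcp_pos: [0.5242, 0.0605, 0.0822]
tcp_rot: [0.161, 0.987, -0.0, -0.0]
ft_force: [0.3, -0.7, -0.2]
width: 0.076
gripper_force: 0.0
```

View pics/s2.png

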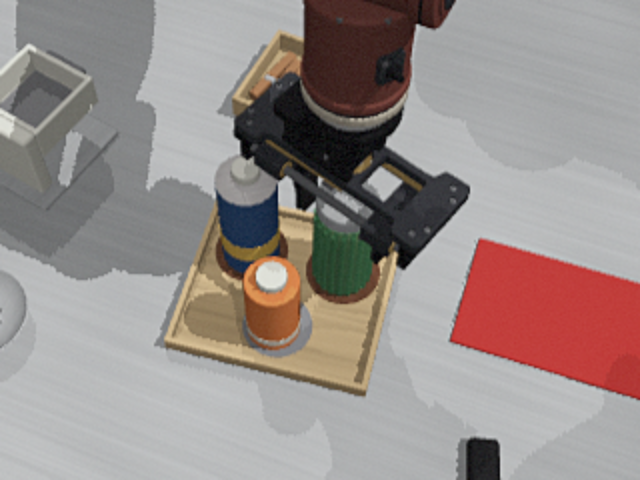

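The fingers straddle the jar at (345,240) without touching anything. Closing.

```bash
python3 nudge.py '0 0 0 0 0 0;0 0 0 0 0 0;0 0 0 0 0 0;0 0 0 0 0 0;0 0 0 0 0 0;0 0 0 0 0 0;0 0 0 0 0 0;0 0 0 0 0 0' 0.04 25
python3 -c "
from h import *
delta(.492,.322,.0815);delta(.496,.230,.0815)"
```

```text
time_s: 3.53
tcp_pos: [0.5254, 0.06, 0.0825]
tcp_rot: [0.162, 0.987, 0.0, 0.001]
ft_force: [0.5, 0.9, 5.7]
width: 0.0576
gripper_force: 24.9
delta [0.1153 0.2377 0.001 ] t 3.53
delta [0.0821 0.1517 0.001 ] t 3.53
```

```bash
python3 nudge.py '0 0 -0.01 0 0 0;0 0 -0.03 0 0 0;0 0 -0.05 0 0 0;0 0 -0.065 0 0 0;0.005 0.01 -0.07 0 0 0;0.015 0.03 -0.07 0 0 0;0.03 0.06 -0.07 0 0 0;0.045 0.09 -0.07 0 0 0;0.06 0.12 -0.07 0 0 0;0.075 0.15 -0.07 0 0 0;0.09 0.18 -0.07 0 0 0;0.105 0.21 -0.07 0 0 0;0.112 0.23 -0.07 0 0 0;0.117 0.243 -0.07 0 0 0;0.117 0.243 -0.07 0 0 0;0.117 0.243 -0.06 0 0 0;0.117 0.243 -0.04 0 0 0;0.117 0.243 -0.02 0 0 0;0.117 0.243 -0.01 0 0 0;0.117 0.243 -0.005 0 0 0'
python3 - <<'E'
from h import *
im=vision.capture("scene");cv2.imwrite("pics/s3.png",im[90:390,160:560,::-1])
E
```

```text
time_s: 5.2
tcp_pos: [0.4895, 0.3252, 0.0834]
tcp_rot: [0.162, 0.987, -0.002, -0.002]
ft_force: [-0.5, -0.7, -3.0]
width: 0.0575
gripper_force: 24.9
```

View pics/s3.png

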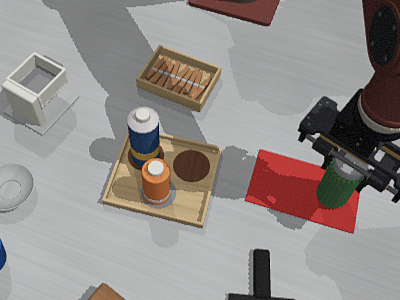

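```bash
python3 nudge.py '0 0 0.002 0 0 0;0 0 0.004 0 0 0;0 0 0.005 0 0 0;0 0 0.006 0 0 0;0 0 0.006 0 0 0'; python3 nudge.py '0 0 0 0 0 0;0 0 0 0 0 0;0 0 0 0 0 0;0 0 0 0 0 0;0 0 0 0 0 0;0 0 -0.02 0 0 0;0 0 -0.04 0 0 0;0 0 -0.06 0 0 0;0 0 -0.09 0 0 0;0 0 -0.12 0 0 0;0 0 -0.12 0 0 0;0 0 -0.12 0 0 0' 0.076
python3 - <<'E'
from h import *
# empty jar coaster, seen in the pre-placement pictures
for n in("scene","top"):
    im=vision.capture(n);c=vision.get_calibration(n)
    for b in blob(im,(0,60,20),(14,255,110),80):
        e=cv2.fitEllipse(b);p=ray(c,e[0],.005)
        if abs(p[0]-.53)<.06 and abs(p[1]-.02)<.1: print(n,np.round(e[0],1),np.round(e[1],1),p.round(4))
delta(.534,-.028,.0885)
E
```

```text
time_s: 5.67
tcp_pos: [0.4919, 0.3277, 0.0816]
tcp_rot: [0.162, 0.987, 0.0, 0.001]
ft_force: [-0.3, -0.4, -0.2]
width: 0.0572
gripper_force: 24.9
time_s: 6.67
tcp_pos: [0.4927, 0.3282, 0.2034]
tcp_rot: [0.162, 0.987, 0.002, 0.002]
ft_force: [-0.5, 0.2, -0.7]
width: 0.0761
gripper_force: 0.0
scene [351.1 255.6] [30.8 35.9] [0.5246 0.0628 0.005 ]
top [292.7 237.3] [27.5 27.8] [0.5271 0.0623 0.005 ]
delta [-0.1544 -0.3228  0.1115] t 6.77
```

```bash
python3 nudge.py '-0.015 -0.03 0 0 0 0;-0.03 -0.065 0 0 0 0;-0.05 -0.1 0 0 0 0;-0.07 -0.14 0 0 0 0;-0.09 -0.18 0 0 0 0;-0.11 -0.22 0 0 0 0;-0.13 -0.26 0 0 0 0;-0.145 -0.3 0 0 0 0;-0.152 -0.318 0 0 0 0;-0.154 -0.323 0 0 0 0;-0.154 -0.323 0 0 0 0;-0.154 -0.323 0 0 0 0;-0.154 -0.323 0.03 0 0 0;-0.154 -0.323 0.05 0 0 0;-0.154 -0.323 0.07 0 0 0;-0.154 -0.323 0.09 0 0 0;-0.154 -0.323 0.102 0 0 0;-0.154 -0.323 0.112 0 0 0;-0.154 -0.323 0.112 0 0 0;-0.154 -0.323 0.112 0 0 0'
python3 nudge.py '0 0 0 0 0 0;0 0 0 0 0 0;0 0 0 0 0 0;0 0 0 0 0 0;0 0 0 0 0 0;0 0 0 0 0 0;0 0 0 0 0 0;0 0 0 0 0 0' 0.04 25
python3 - <<'E'
from h import *
im=vision.capture("scene");cv2.imwrite("pics/s4.png",im[90:390,160:560,::-1])
delta(.497,.224,.0875)
E
```

```text
time_s: 8.43
tcp_pos: [0.534, -0.0272, 0.0885]
tcp_rot: [0.161, 0.987, 0.0, -0.0]
ft_force: [0.0, -0.1, 0.5]
width: 0.0759
gripper_force: 0.0
time_s: 9.1
tcp_pos: [0.5347, -0.028, 0.0893]
tcp_rot: [0.162, 0.987, 0.0, 0.001]
ft_force: [0.4, 0.8, 6.3]
width: 0.0552
gripper_force: 25.1
delta [0.1161 0.2268 0.0017] t 9.15
```

View pics/s4.png

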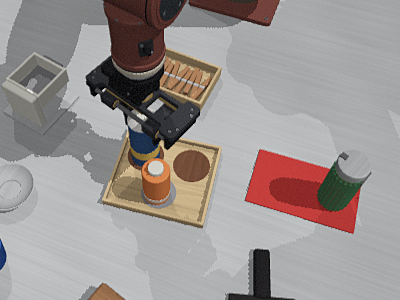

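The jar stands upright on the mat, and the can is gripped in the rack. Now carry it over.

```bash
python3 nudge.py '0 0 -0.01 0 0 0;0 0 -0.03 0 0 0;0 0 -0.05 0 0 0;0 0 -0.065 0 0 0;0.005 0.01 -0.07 0 0 0;0.015 0.03 -0.07 0 0 0;0.03 0.06 -0.07 0 0 0;0.045 0.09 -0.07 0 0 0;0.06 0.12 -0.07 0 0 0;0.075 0.15 -0.07 0 0 0;0.09 0.18 -0.07 0 0 0;0.105 0.205 -0.07 0 0 0;0.113 0.22 -0.07 0 0 0;0.116 0.227 -0.07 0 0 0;0.116 0.227 -0.07 0 0 0;0.116 0.227 -0.06 0 0 0;0.116 0.227 -0.04 0 0 0;0.116 0.227 -0.02 0 0 0;0.116 0.227 -0.01 0 0 0;0.116 0.227 -0.005 0 0 0'
python3 nudge.py '0 0 0.002 0 0 0;0 0 0.004 0 0 0;0 0 0.005 0 0 0;0 0 0.006 0 0 0;0 0 0.006 0 0 0;0 0 0.006 0 0 0'; python3 nudge.py '0 0 0 0 0 0;0 0 0 0 0 0;0 0 0 0 0 0;0 0 0 0 0 0;0 0 0 0 0 0;0 0 -0.02 0 0 0;0 0 -0.04 0 0 0;0 0 -0.06 0 0 0;0 0 -0.09 0 0 0;0 0 -0.12 0 0 0;0 0 -0.12 0 0 0;0 0 -0.12 0 0 0' 0.074
python3 - <<'E'
from h import *
im=vision.capture("scene");cv2.imwrite("pics/s5.png",im[90:390,160:560,::-1])
for n in("scene","top"):
    im=vision.capture(n);c=vision.get_calibration(n)
    for b in blob(im,(0,60,20),(14,255,110),80):
        e=cv2.fitEllipse(b);p=ray(c,e[0],.005)
        if abs(p[0]-.53)<.06 and abs(p[1]-.02)<.1: print(n,np.round(e[0],1),np.round(e[1],1),p.round(4))
delta(.604,.024,.0563)
E
```

```text
time_s: 10.82
tcp_pos: [0.4949, 0.2224, 0.0907]
tcp_rot: [0.163, 0.987, -0.001, -0.002]
ft_force: [0.3, -0.4, -2.2]
width: 0.0555
gripper_force: 25.0
time_s: 11.32
tcp_pos: [0.4972, 0.2245, 0.0884]
tcp_rot: [0.162, 0.987, 0.0, 0.001]
ft_force: [0.6, 0.2, -1.6]
width: 0.0554
gripper_force: 25.1
time_s: 12.32
tcp_pos: [0.498, 0.2247, 0.2101]
tcp_rot: [0.162, 0.987, 0.001, 0.002]
ft_force: [0.2, -0.4, -0.0]
width: 0.0741
gripper_force: 0.0
scene [304.2 243.2] [25.7 36.4] [ 0.5326 -0.0323  0.005 ]
scene [351.7 255.9] [27.5 34.9] [0.5248 0.0643 0.005 ]
top [292.7 237.3] [27.6 27.8] [0.5272 0.0624 0.005 ]
top [331.4 233.3] [27.6 27.7] [ 0.538  -0.0289  0.005 ]
delta [-0.1669 -0.1547  0.1496] t 12.47
```

View pics/s5.png

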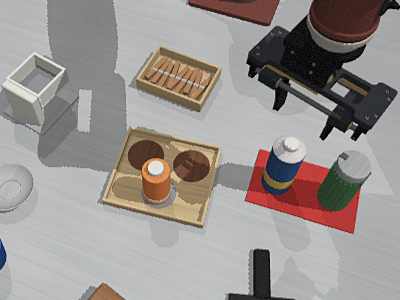

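Both stand upright on the mat, and the refill and its surroundings are clear. Grasping the refill.

```bash
python3 nudge.py '-0.015 -0.014 0 0 0 0;-0.035 -0.032 0 0 0 0;-0.06 -0.056 0 0 0 0;-0.085 -0.079 0 0 0 0;-0.11 -0.102 0 0 0 0;-0.135 -0.125 0 0 0 0;-0.155 -0.144 0 0 0 0;-0.167 -0.155 0 0 0 0;-0.167 -0.155 0.01 0 0 0;-0.167 -0.155 0.04 0 0 0;-0.167 -0.155 0.07 0 0 0;-0.167 -0.155 0.09 0 0 0;-0.167 -0.155 0.11 0 0 0;-0.167 -0.155 0.13 0 0 0;-0.167 -0.155 0.142 0 0 0;-0.167 -0.155 0.15 0 0 0;-0.167 -0.155 0.15 0 0 0;-0.167 -0.155 0.15 0 0 0'
python3 nudge.py '0 0 0 0 0 0;0 0 0 0 0 0;0 0 0 0 0 0;0 0 0 0 0 0;0 0 0 0 0 0;0 0 0 0 0 0;0 0 0 0 0 0;0 0 0 0 0 0;0 0 0 0 0 0' 0.035 25
python3 - <<'E'
from h import *
delta(.58,-.25,.25)
E
```

```text
time_s: 13.97
tcp_pos: [0.6052, 0.0246, 0.0575]
tcp_rot: [0.161, 0.987, 0.0, -0.0]
ft_force: [0.4, 0.2, 0.8]
width: 0.0741
gripper_force: 0.0
time_s: 14.72
tcp_pos: [0.6058, 0.0239, 0.0582]
tcp_rot: [0.162, 0.987, -0.0, 0.0]
ft_force: [-0.7, -1.7, 6.6]
width: 0.0494
gripper_force: 25.0
delta [-0.0632 -0.2678 -0.1918] t 14.72
```

```bash
python3 nudge.py '0 0 -0.01 0 0 0;0 0 -0.03 0 0 0;0 0 -0.06 0 0 0;0 0 -0.09 0 0 0;0 0 -0.12 0 0 0;-0.005 -0.02 -0.15 0 0 0;-0.012 -0.05 -0.175 0 0 0;-0.019 -0.08 -0.19 0 0 0;-0.028 -0.12 -0.192 0 0 0;-0.037 -0.16 -0.192 0 0 0;-0.047 -0.2 -0.192 0 0 0;-0.056 -0.235 -0.192 0 0 0;-0.061 -0.257 -0.192 0 0 0;-0.063 -0.268 -0.192 0 0 0;-0.063 -0.268 -0.192 0 0 0;-0.063 -0.268 -0.192 0 0 0'
python3 - <<'E'
from h import *
c=vision.get_calibration("wrist");im=vision.capture("wrist");cv2.imwrite("pics/w2.png",im[:,:,::-1])
np.save("w2cal.npy",c["world_to_cam"])
print(proj(c,(.5,-.278,.088)),get_state()["tcp_pos"])
E
```

```text
time_s: 16.05
tcp_pos: [0.5792, -0.2494, 0.2488]
tcp_rot: [0.162, 0.987, 0.001, -0.001]
ft_force: [0.0, 1.0, -2.7]
width: 0.0496
gripper_force: 25.0
[250.34828055 129.85325025] [ 0.57946478 -0.24862814  0.24908631]
```

View pics/w2.png

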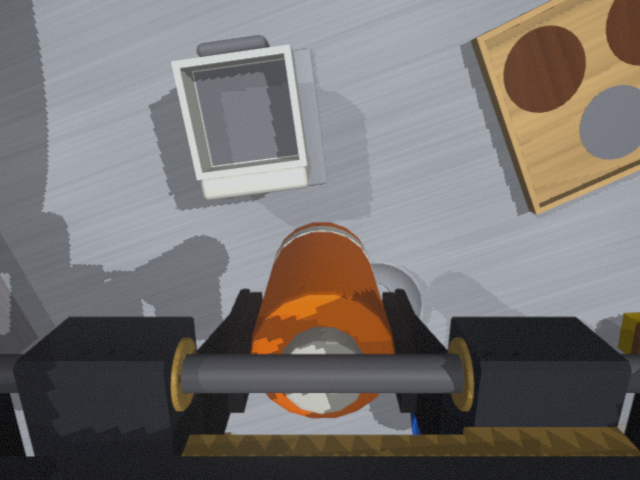

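The wrist view shows the dispenser rim's outer corners at about (173,62), (291,45), (307,166) and (195,181), and the refill held upright.

Run:
```python
from h import *
c=vision.get_calibration("wrist");P=np.array([ray(c,u,.088)[:2] for u in((173,62),(291,45),(307,166),(195,181))])
print(P.round(4),P.mean(0).round(4),[np.linalg.norm(P[i]-P[i-1]).round(4) for i in range(4)])
x,y=P.mean(0);delta(x,y,.15);delta(x,y,.1115)
```

```text
[[ 0.4405 -0.3116]
 [ 0.4565 -0.2301]
 [ 0.5383 -0.2469]
 [ 0.5219 -0.3307]] [ 0.4893 -0.2798] [np.float64(0.0836), np.float64(0.083), np.float64(0.0835), np.float64(0.0853)]
delta [ 0.0754 -0.0584  0.0991] t 16.1
delta [ 0.0753 -0.0584  0.1376] t 16.1
```

Run:
```python
from h import *
im=vision.capture("top");cv2.imwrite("pics/t2.png",cv2.resize(im[200:300,390:500,::-1],None,fx=5,fy=5,interpolation=cv2.INTER_CUBIC))
print(proj(vision.get_calibration("top"),(.489,-.28,.088)),proj(vision.get_calibration("scene"),(.489,-.28,.088)))
im=cv2.imread("pics/scene0.png");cv2.imwrite("pics/s6.png",cv2.resize(im[130:230,145:255],None,fx=5,fy=5,interpolation=cv2.INTER_CUBIC))
```

```text
[444.97713966 253.84259363] [195.79668466 163.8987764 ]
```

View pics/s6.png

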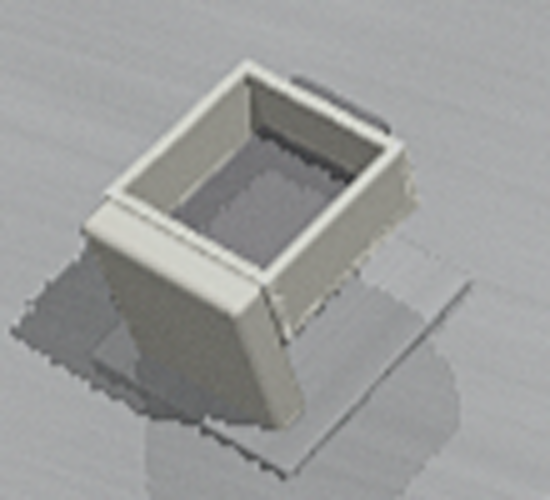

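View pics/t2.png

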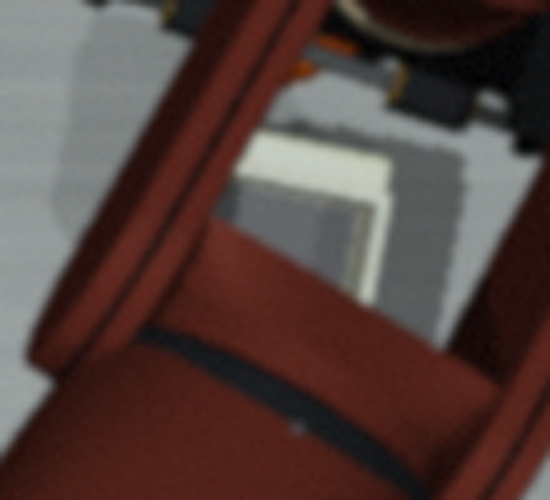

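The scene view's rim corners average (196.3,163.9), and my estimate projects to (195.8,163.9), so the two views agree. Insert.

```bash
python3 nudge.py '0.015 -0.012 0 0 0 0;0.035 -0.027 0 0 0 0;0.055 -0.043 0 0 0 0;0.07 -0.054 0 0 0 0;0.0755 -0.0585 0 0 0 0;0.0755 -0.0585 0.01 0 0 0;0.0755 -0.0585 0.03 0 0 0;0.0755 -0.0585 0.05 0 0 0;0.0755 -0.0585 0.07 0 0 0;0.0755 -0.0585 0.085 0 0 0;0.0755 -0.0585 0.1 0 0 0;0.0755 -0.0585 0.11 0 0 0;0.0755 -0.0585 0.12 0 0 0;0.0755 -0.0585 0.127 0 0 0;0.0755 -0.0585 0.132 0 0 0;0.0755 -0.0585 0.134 0 0 0;0.0755 -0.0585 0.136 0 0 0;0.0755 -0.0585 0.137 0 0 0;0.0755 -0.0585 0.137 0 0 0'
```

```text
time_s: 17.73
tcp_pos: [0.4895, -0.2816, 0.1129]
tcp_rot: [0.162, 0.987, -0.0, 0.0]
ft_force: [-0.5, -0.0, -3.2]
width: 0.0496
gripper_force: 25.0
```

```bash
python3 nudge.py '0 0 0.001 0 0 0;0 0 0.002 0 0 0;0 0 0.002 0 0 0;0 0 0.002 0 0 0'; python3 nudge.py '0 0 0 0 0 0;0 0 0 0 0 0;0 0 0 0 0 0;0 0 0 0 0 0;0 0 0 0 0 0;0 0 -0.02 0 0 0;0 0 -0.04 0 0 0;0 0 -0.07 0 0 0;0 0 -0.1 0 0 0;0 0 -0.1 0 0 0;0 0 -0.1 0 0 0' 0.076
python3 - <<'E'
from h import *
im=vision.capture("scene");cv2.imwrite("pics/s7.png",im[90:390,130:530,::-1])
im=vision.capture("scene")
s=get_state();print(s["time_s"],s["tcp_pos"])
delta(.492,.3278,.2015); delta(.4972,.2245,.2085)
E
```

```text
time_s: 18.07
tcp_pos: [0.4897, -0.2817, 0.1112]
tcp_rot: [0.162, 0.987, -0.0, 0.001]
ft_force: [-0.6, 0.8, 0.3]
width: 0.0494
gripper_force: 25.0
time_s: 18.98
tcp_pos: [0.4906, -0.2823, 0.2132]
tcp_rot: [0.162, 0.987, -0.001, 0.002]
ft_force: [0.5, 0.8, -1.4]
width: 0.0759
gripper_force: 0.0
19.0833 [ 0.48897361 -0.28108104  0.20983102]
delta [0.1914 0.578  0.0087] t 19.08
delta [0.1535 0.4818 0.0016] t 19.08
```

View pics/s7.png

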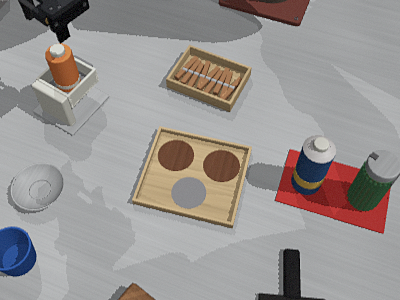

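The refill stands upright in the well at (63,65) and both containers are still on the mat. Fetch the can.

```bash
python3 nudge.py '0.006 0.02 0 0 0 0;0.016 0.05 0 0 0 0;0.027 0.085 0 0 0 0;0.038 0.12 0 0 0 0;0.05 0.156 0 0 0 0;0.061 0.192 0 0 0 0;0.073 0.228 0 0 0 0;0.084 0.264 0 0 0 0;0.096 0.3 0 0 0 0;0.107 0.336 0 0 0 0;0.118 0.372 0 0 0 0;0.13 0.407 0 0 0 0;0.141 0.442 0 0 0 0;0.149 0.467 0 0 0 0;0.1535 0.482 0 0 0 0;0.1535 0.482 0 0 0 0;0.1535 0.482 0 0 0 0'
python3 nudge.py '0 0 0.02 0 0 0;0 0 0.05 0 0 0;0 0 0.075 0 0 0;0 0 0.095 0 0 0;0 0 0.11 0 0 0;0 0 0.121 0 0 0;0 0 0.121 0 0 0;0 0 0.121 0 0 0'
python3 nudge.py '0 0 0 0 0 0;0 0 0 0 0 0;0 0 0 0 0 0;0 0 0 0 0 0;0 0 0 0 0 0;0 0 0 0 0 0;0 0 0 0 0 0;0 0 0 0 0 0' 0.04 25
python3 -c "
from h import *
delta(.534,-.028,.0885)"
```

```text
time_s: 20.5
tcp_pos: [0.4965, 0.2247, 0.2087]
tcp_rot: [0.161, 0.987, -0.001, -0.001]
ft_force: [-0.2, -0.2, -0.4]
width: 0.076
gripper_force: 0.0
time_s: 21.17
tcp_pos: [0.4973, 0.2235, 0.089]
tcp_rot: [0.162, 0.987, -0.0, -0.001]
ft_force: [0.0, -0.4, 0.3]
width: 0.0758
gripper_force: 0.0
time_s: 21.83
tcp_pos: [0.4983, 0.2246, 0.0904]
tcp_rot: [0.162, 0.987, 0.0, 0.001]
ft_force: [0.2, -1.1, 5.9]
width: 0.0557
gripper_force: 25.0
delta [-0.1145 -0.228   0.0019] t 21.83
```

```bash
python3 nudge.py '0 0 -0.01 0 0 0;0 0 -0.03 0 0 0;0 0 -0.05 0 0 0;0 0 -0.065 0 0 0;-0.005 -0.01 -0.07 0 0 0;-0.015 -0.03 -0.07 0 0 0;-0.03 -0.06 -0.07 0 0 0;-0.045 -0.09 -0.07 0 0 0;-0.06 -0.12 -0.07 0 0 0;-0.075 -0.15 -0.07 0 0 0;-0.09 -0.18 -0.07 0 0 0;-0.103 -0.205 -0.07 0 0 0;-0.112 -0.222 -0.07 0 0 0;-0.115 -0.228 -0.07 0 0 0;-0.115 -0.228 -0.07 0 0 0;-0.115 -0.228 -0.06 0 0 0;-0.115 -0.228 -0.04 0 0 0;-0.115 -0.228 -0.02 0 0 0;-0.115 -0.228 -0.01 0 0 0;-0.115 -0.228 -0.006 0 0 0'
python3 nudge.py '0 0 0.002 0 0 0;0 0 0.004 0 0 0;0 0 0.005 0 0 0;0 0 0.005 0 0 0;0 0 0.005 0 0 0'
```

```text
time_s: 23.5
tcp_pos: [0.5315, -0.0267, 0.0925]
tcp_rot: [0.161, 0.987, 0.0, -0.003]
ft_force: [-0.5, -0.5, -2.8]
width: 0.0554
gripper_force: 25.0
time_s: 23.92
tcp_pos: [0.5347, -0.0284, 0.0915]
tcp_rot: [0.162, 0.987, -0.0, 0.001]
ft_force: [-0.0, -0.3, -2.1]
width: 0.0556
gripper_force: 25.0
```

```bash
python3 nudge.py '0 0 0.001 0 0 0;0 0 0.001 0 0 0;0 0 0.001 0 0 0'; python3 nudge.py '0 0 0 0 0 0;0 0 0 0 0 0;0 0 0 0 0 0;0 0 0 0 0 0;0 0 0 0 0 0;0 0 -0.02 0 0 0;0 0 -0.04 0 0 0;0 0 -0.06 0 0 0;0 0 -0.09 0 0 0;0 0 -0.12 0 0 0;0 0 -0.12 0 0 0;0 0 -0.12 0 0 0;0 0 -0.12 0 0 0' 0.076
python3 -c "
from h import *
delta(.492,.3278,.0825)"
```

```text
time_s: 24.17
tcp_pos: [0.535, -0.0286, 0.0915]
tcp_rot: [0.162, 0.987, -0.0, 0.001]
ft_force: [-2.0, 0.4, 5.7]
width: 0.0553
gripper_force: 25.0
time_s: 25.25
tcp_pos: [0.5335, -0.0283, 0.2089]
tcp_rot: [0.162, 0.987, 0.0, -0.0]
ft_force: [-0.2, 0.2, -0.2]
width: 0.076
gripper_force: 0.0
delta [0.1529 0.3242 0.1265] t 25.25
```

```bash
python3 nudge.py '0.01 0.02 0 0 0 0;0.024 0.05 0 0 0 0;0.038 0.08 0 0 0 0;0.054 0.115 0 0 0 0;0.071 0.15 0 0 0 0;0.087 0.185 0 0 0 0;0.104 0.22 0 0 0 0;0.12 0.255 0 0 0 0;0.134 0.285 0 0 0 0;0.146 0.31 0 0 0 0;0.153 0.324 0 0 0 0;0.153 0.324 0 0 0 0;0.153 0.324 0.02 0 0 0;0.153 0.324 0.05 0 0 0;0.153 0.324 0.075 0 0 0;0.153 0.324 0.095 0 0 0;0.153 0.324 0.11 0 0 0;0.153 0.324 0.12 0 0 0;0.153 0.324 0.1265 0 0 0;0.153 0.324 0.1265 0 0 0'
python3 nudge.py '0 0 0 0 0 0;0 0 0 0 0 0;0 0 0 0 0 0;0 0 0 0 0 0;0 0 0 0 0 0;0 0 0 0 0 0;0 0 0 0 0 0;0 0 0 0 0 0' 0.04 25
python3 -c "
from h import *
delta(.5254,.0600,.0825)"
```

```text
time_s: 26.92
tcp_pos: [0.4911, 0.3263, 0.0809]
tcp_rot: [0.162, 0.987, -0.001, -0.001]
ft_force: [-0.3, -0.8, 0.6]
width: 0.0759
gripper_force: 0.0
time_s: 27.58
tcp_pos: [0.4932, 0.3282, 0.0843]
tcp_rot: [0.162, 0.987, 0.001, 0.001]
ft_force: [0.6, 2.0, 6.8]
width: 0.0575
gripper_force: 25.0
delta [-0.1161 -0.2439  0.0015] t 27.58
```

```bash
python3 nudge.py '0 0 -0.01 0 0 0;0 0 -0.03 0 0 0;0 0 -0.05 0 0 0;0 0 -0.065 0 0 0;-0.005 -0.01 -0.07 0 0 0;-0.015 -0.03 -0.07 0 0 0;-0.03 -0.06 -0.07 0 0 0;-0.045 -0.09 -0.07 0 0 0;-0.06 -0.12 -0.07 0 0 0;-0.075 -0.15 -0.07 0 0 0;-0.09 -0.18 -0.07 0 0 0;-0.103 -0.215 -0.07 0 0 0;-0.112 -0.236 -0.07 0 0 0;-0.116 -0.244 -0.07 0 0 0;-0.116 -0.244 -0.07 0 0 0;-0.116 -0.244 -0.06 0 0 0;-0.116 -0.244 -0.04 0 0 0;-0.116 -0.244 -0.02 0 0 0;-0.116 -0.244 -0.01 0 0 0;-0.116 -0.244 -0.006 0 0 0'
python3 nudge.py '0 0 0.002 0 0 0;0 0 0.004 0 0 0;0 0 0.005 0 0 0;0 0 0.005 0 0 0;0 0 0.006 0 0 0;0 0 0.006 0 0 0'
```

```text
time_s: 29.25
tcp_pos: [0.5219, 0.0607, 0.086]
tcp_rot: [0.161, 0.987, -0.0, -0.003]
ft_force: [-0.9, -0.2, -2.2]
width: 0.0577
gripper_force: 25.0
time_s: 29.75
tcp_pos: [0.526, 0.0594, 0.0853]
tcp_rot: [0.162, 0.987, 0.0, 0.002]
ft_force: [-1.9, 1.9, 7.3]
width: 0.0574
gripper_force: 24.9
```

Contact is felt at +7 N. Release, retreat and look.

```bash
python3 nudge.py '0 0 0 0 0 0;0 0 0 0 0 0;0 0 0 0 0 0;0 0 0 0 0 0;0 0 0 0 0 0;0 0 -0.02 0 0 0;0 0 -0.04 0 0 0;0 0 -0.06 0 0 0;0 0 -0.09 0 0 0;0 0 -0.12 0 0 0;0.02 0.04 -0.14 0 0 0;0.04 0.08 -0.14 0 0 0;0.06 0.12 -0.14 0 0 0;0.075 0.15 -0.14 0 0 0;0.08 0.16 -0.14 0 0 0;0.08 0.16 -0.14 0 0 0;0.08 0.16 -0.14 0 0 0;0.08 0.16 -0.14 0 0 0' 0.076
python3 - <<'E'
from h import *
im=vision.capture("scene");cv2.imwrite("pics/s8.png",im[90:390,130:530,::-1])
a=cv2.imread("pics/scene0.png")[:,:,::-1].copy();c=vision.get_calibration("scene")
for nm,lo,hi,z in(("blue",(105,120,40),(125,255,255),.08),("green",(60,80,20),(90,255,255),.08)):
    for i in(a,im):
        for b in blob(i,lo,hi,60)[:4]:
            p=ray(c,cv2.minAreaRect(b)[0],z)
            if abs(p[0]-.54)<.06 and abs(p[1]-.02)<.1: print(nm,p.round(4))
print(get_state()["time_s"])
E
```

```text
time_s: 31.25
tcp_pos: [0.4996, 0.2357, 0.2227]
tcp_rot: [0.162, 0.987, -0.0, -0.0]
ft_force: [-0.2, -1.3, -0.5]
width: 0.0758
gripper_force: 0.0
blue [ 0.5454 -0.022   0.08  ]
blue [ 0.5451 -0.0251  0.08  ]
blue [ 0.5837 -0.0039  0.08  ]
green [0.5494 0.0671 0.08  ]
green [0.5509 0.0661 0.08  ]
31.3
```

View pics/s8.png

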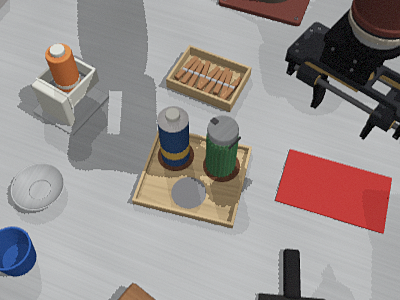

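The jar (222,150) and can (174,140) stand upright on their coasters, within 3 mm of their start positions. The refill is in the well and the arm is clear.

```bash
python3 -c "
from plant import ctrl, vision, get_state
print(ctrl.hand_in())"
```

```text
the job is handed in; nothing more can be done
None
```

I handed the job in at about 31 s: the refill stands upright in the dispenser's well, the jar and the can are back on their coasters within about 3 mm of where they started by the camera, and I left the scraper and dish alone; `hand_in()` gave no verdict.

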